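# Put away the left and right rabbit mould halves

## Task

Two washed halves of a rabbit mould, one left and one right, are standing in the draining rack. Put each away in the tray that already holds a half of the same hand: lay it flat on the bare floor of that tray, hollow side down, touching one edge down gently and letting the other down on your fingers so that it never flops or slaps down. Leave the halves already in the trays, the chocolates, the jar and the carton where they are.

Things in the scene. Friction and masses are not known exactly. Their poses are not given: they have to be found in the camera images.
- left_half: LEFT half of a rabbit mould, grey plastic: rim plate 160 (x) x 100 (y) x 10 mm (z), 150 to 250 g; one face has the hollow of a crouching rabbit in profile, the other bulges with its flank. Origin: centre of the rim plate. +y: feet edge to ears edge; +z: hollow face (z=-5 mm) to bulging face (rim +5, bulge to +25). Starts in an outer rack slot, on its feet edge, hollow face towards the robot, bulge away from it.
- left_half_grip (a point): middle of left_half's ears edge (upper at the start), at half thickness: own (0, 50, 0) mm. The 22 mm of plate along this edge is plain, 10 mm thick: pinch it here. Axes as the half's. In the rack the half leans 15 degrees, this edge nearer the robot; it lifts out freely along its own +y.
- left_half_foot (a point): middle of left_half's feet edge on the hollow face: own (0, -50, -5) mm. Axes as the half's. This is the corner on which the half turns when it is let down hollow side down. A half that falls freely through the last 12 degrees or more slaps.
- left_half_nose (a point): the rabbit's nose on left_half, on the bulging face: own (-51, -5, 5) mm, the pointed head end (the other end has a round tail). Seen on the bulge with the feet down, it is to the viewer's left. Left and right halves are mirror images.
- left_tray: tray for left halves, aluminium, fixed: 290 (x) x 200 (y) x 18 mm high, walls and floor 4 mm thick. Origin: centre of its underside, on the table. +x points away from the robot (within 0.2 rad). One tray stands on each side of the rack; which is where varies. left_sample lies in its far (+x) end.
- left_tray_bare (a point): middle of the bare floor of left_tray: own (-62, 0, 4) mm; floor level, axes as the tray's. The bare floor is about 165 mm (x) by 192 mm (y), from the near wall to left_sample.
- left_sample: another left half, same shape and axes as left_half, loose, lying hollow side down in left_tray around own x = +80 mm of the tray, feet edge to the far wall. It shows which hand this tray is for. Must stay within 25 mm.
- right_half: RIGHT half of a rabbit mould, grey plastic: rim plate 160 (x) x 100 (y) x 10 mm (z), 150 to 250 g; one face has the hollow of a crouching rabbit in profile, the other bulges with its flank. Origin: centre of the rim plate. +y: feet edge to ears edge; +z: hollow face (z=-5 mm) to bulging face (rim +5, bulge to +25). Starts in an outer rack slot, on its feet edge, bulge towards the robot, hollow face away from it.
- right_half_grip (a point): middle of right_half's ears edge (upper at the start), at half thickness: own (0, 50, 0) mm. The 22 mm of plate along this edge is plain, 10 mm thick: pinch it here. Axes as the half's. In the rack the half leans 15 degrees, this edge nearer the robot; it lifts out freely along its own +y.
- right_half_foot (a point): middle of right_half's feet edge on the hollow face: own (0, -50, -5) mm. Axes as the half's. This is the corner on which the half turns when it is let down hollow side down. A half that falls freely through the last 12 degrees or more slaps.
- right_half_nose (a point): the rabbit's nose on right_half, on the bulging face: own (51, -5, 5) mm, the pointed head end (the other end has a round tail). Seen on the bulge with the feet down, it is to the viewer's right. Left and right halves are mirror images.
- right_tray: tray for right halves, aluminium, fixed: 290 (x) x 200 (y) x 18 mm high, walls and floor 4 mm thick. Origin: centre of its underside, on the table. +x points away from the robot (within 0.2 rad). One tray stands on each side of the rack; which is where varies. right_sample lies in its far (+x) end.
- right_tray_bare (a point): middle of the bare floor of right_tray: own (-62, 0, 4) mm; floor level, axes as the tray's. The bare floor is about 165 mm (x) by 192 mm (y), from the near wall to right_sample.
- right_sample: another right half, same shape and axes as right_half, loose, lying hollow side down in right_tray around own x = +80 mm of the tray, feet edge to the far wall. It shows which hand this tray is for. Must stay within 25 mm.
- rack: steel-wire draining rack on a white drip tray (215 x 185 mm), fixed. Origin: on the table under it; +x away from the robot (within 0.22 rad). Rails 26 mm up carry the halves. Three slots, at x = -50, 0, +50 mm, between 6 mm pins at y = +-68 mm that lean 15 degrees to the robot, tops 86 mm up. Halves stand in the outer two, either way round; their tops are 125 mm up.
- heart_a: heart-shaped chocolate, 60 mm wide, 13 mm high, on parchment beyond the rack. Origin: centre of its underside. Bystander: must stay within 25 mm.
- heart_b: second heart-shaped chocolate, like heart_a, beside it. Origin: centre of its underside. Bystander: must stay within 25 mm.
- jar: amber glass jar with steel cap, 68 mm across, 85 mm high, beyond the rack. Origin: centre of its underside. Bystander: must stay within 25 mm.
- carton: blue carton, 80 x 120 mm, 55 mm high, beyond the rack. Origin: centre of its underside. Bystander: must stay within 25 mm.
Mind the look-alikes: they are no part of the job. Leave any blue look-alike of the left_half alone.

How it is judged:
At the end, for the whole second after the job is handed in: left_half lies in left_tray and right_half in right_tray, on the tray's floor (within 3.5 mm), flat within 4 degrees, hollow side down, at rest; both samples lie flat within 25 mm of where they lay, and hearts, jar and carton within 25 mm of where they stood (x of left_half in the frame of left_tray between -0.13 and 0.13 m and y of left_half in the frame of left_tray between -0.09 and 0.09 m and z of left_half in the frame of left_tray below 0.0125 m and angle between each of left_half, left_sample, right_half, right_sample's own z axis and vertical below 0.07 rad and linear speed of each of left_half, right_half below 0.02 m/s and angular speed of each of left_half, right_half below 0.2 rad/s and distance of each of left_sample, right_sample, heart_a, heart_b, jar, carton from where it was at the start of the episode below 0.025 m and x of right_half in the frame of right_tray between -0.13 and 0.13 m and y of right_half in the frame of right_tray between -0.09 and 0.09 m and z of right_half in the frame of right_tray below 0.0125 m); the robot touches nothing.
It fails at once if a mould half flops or slaps down (turns faster than 8 rad/s, as when it falls freely through more than about 12 degrees) (angular speed of any of left_half, right_half above 8 rad/s).
It fails at once if a mould half is banged or pressed hard on a tray (over 40 N) (contact force between any of left_half, right_half and left_tray above 40 N or contact force between any of left_half, right_half and right_tray above 40 N).
It also fails if it takes over 72 s, if anything falls off the work surface, if the arm or the gripper's body presses on something with over 40 N, if the wrist force passes 120 N, or if a joint passes its speed limit or range.

## Robot

A 6-joint arm with a two-finger parallel gripper is mounted at the origin on the work surface. World frame = base frame: x ahead of the robot, y to its left, z up, the work surface at z = 0. Lengths are in m, angles in rad, forces in N, time in s.
With the tool pointing down it reaches from about 0.275 to 0.975 m from the base axis. Payload 8.4 kg.
Tool frame: the origin (TCP) lies midway between the tips of the shut fingers; the grasp point (between the pads) lies 19 mm behind it; z points along the fingers, y is the line along which they close (so a half turn about z gives the same grasp; the last joint's range is limited). The gripper opens to 92 mm and grips with 3 to 60 N. Pads are 20 mm wide; open, the fingers measure 128 mm over their backs; the gripper's body (75 mm by 189 mm) begins 69 mm behind the grasp point.
Start: joints at [1.253, 0.353, 1.633, -0, 1.155, -0.002], TCP at [0.194, 0.594, 0.215] pointing down, gripper open.
Joint ranges: [-2.63, 2.63], [-0.92, 2.1], [0.06, 2.66], [-1.3, 4.44], [0, 2.69], [-3.02, 3.02]. Speed limits (rad/s): [2.22, 2.22, 2.79, 3.14, 3.14, 3.14].

## Interface

Orientations are given as a 3x3 rotation matrix whose columns are the frame's x, y, z axes.
In Python, from rig import sensors, cams, job, finder gives the robot as it stands.
- The arm moves only by the shell command python3 -m creep 'ROWS' [OPENING] [FORCE]. ROWS is JSON, one flat list of numbers, 6 for each row, row after row: the shift along the world's x, y, z each as a share of 15 cm, from -1 to 1, then the turn, a rotation vector about the world's x, y, z each as a share of pi/2 rad, from -1 to 1. In form: [x, y, z, ax, ay, az, x, y, z, ax, ay, az, ...]. A call has 1 to 8 rows; each row shifts and turns the commanded pose from where the row before left it; what a row does not reach is not made up. A row lasts 1/12 s, in which the tool goes at most 41.7 mm and 7.16 degrees, less where a joint would pass 70% of its speed; a pose out of reach is approached as far as the arm can. A call with a number of a shift or a turn outside -1 to 1 is refused whole. A call with a gripper value outside its range is refused whole. OPENING is the gripper's target within -1 to 1 (shut at 1, half-way at 0, fully open at -1), set as the call begins (- or left out, the last holds). The fingers move at their own pace and stop on an object; FORCE is the grip in N (left out, the last holds). Time passes only in rows, so rows that do not move let the fingers close. It gives the time, the measured TCP pose, the force, the opening and the grip force at its end, in the units of the state.
- sensors.sense(): the state, without advancing time (a new reading comes with each control period).
- cams.snapshot(name): name is "side" or "top"; returns a dict with "frame" (420x560x3 uint8, red, green, blue), "intrinsics" (3x3 intrinsics, pixels), "R" (3x3) and "t" (3): a world point X has camera coordinates R X + t. Camera axes: x right, y down, z forward; pixel columns grow to the right and rows downward; lengths in m; the calibration is good to about 2 mm. A picture is of the moment at which its call begins. There is no depth.
- job.sign_off(): hands the job in; it is judged then, once.
Trained networks look in the newest picture that a camera, given by its name, has taken for a name from the list of things; names that differ only in an ending like _2 or _b are one class to them, and where a whole thing is asked for, a point or a joint stands for the part that bears it (a point fixed in the world has none). Each returns a list of dicts, best first, with "score" (0 to 1); they miss things now and then, are a little off and sometimes report something else, mostly with a low value. They report only what shows in the picture. A call takes as long as a camera call. They do not tell look-alikes from the thing itself.
- finder.spot_in(camera, name): "location" ([x, y, z] in m, in the coordinates of the camera as it stood for that picture, good to about 4 mm: the middle of the surface that is visible of it).
- finder.trace(camera, name): "pixels" (420x560 bool, what is visible of it).
- finder.place_of(camera, name): "location" ([x, y, z] in m, in the coordinates of the camera as it stood for that picture, good to about 4 mm: a listed point, or the origin of a listed thing).
The state is a dict: "clock": time; "q": joint angles; "joint_vel": joint speeds; "joint_torque": joint torques, N m; "position": TCP position; "tcp_rot": TCP orientation; "ft_force": force on the tool from outside, world axes, zero at the start; "moment": the same for the moment, N m; "width": finger opening in m; "gripper_force": force on a finger pad.
Only numpy, scipy, OpenCV 4.12 (cv2) and the standard library are available. Lean on these libraries where they do the work, as an engineer would, in place of code of your own. Each camera call takes 0.05 s, during which the arm holds its last target. There are 200 camera calls.

## Working session

There is one attempt and no reset: what is moved stays moved. The work goes in short steps, Python scripts to look and compute and a shell command to move; the robot and the scene stay as the last step left them, time stands still between calls to the robot, and variables do not carry over. Pictures are saved under pics/ and viewed, at most 10 in all, crops included, and the job is handed in when it is done.

```bash
ls; mkdir -p pics; cat > h.py <<'E'
import numpy as np, cv2
from rig import sensors, cams, job, finder
np.set_printoptions(precision=4, suppress=True)
def world(s,p): return np.array(s["R"]).T@(np.array(p)-np.array(s["t"]))
def pix(s,X):
    c=np.array(s["R"])@np.array(X)+np.array(s["t"]); u=np.array(s["intrinsics"])@c; return u[:2]/u[2]
def ray(s,uv,z):
    d=np.array(s["R"]).T@np.linalg.inv(s["intrinsics"])@np.array([uv[0],uv[1],1.]); o=-np.array(s["R"]).T@np.array(s["t"])
    return o+d*(z-o[2])/d[2]
E
python3 - <<'E'
from h import *
for c in("top","side"):
    s=cams.snapshot(c); cv2.imwrite(f"pics/{c}0.png",cv2.resize(s["frame"][:,:,::-1],(784,588)))
    for n in "left_half left_half_grip left_half_foot left_half_nose left_tray left_tray_bare left_sample right_half right_half_grip right_half_nose right_tray right_tray_bare right_sample rack".split():
        for d in finder.place_of(c,n)[:3]: print(c,n,round(d["score"],2),world(s,d["location"]),pix(s,world(s,d["location"])).round())
E
```

```text
pics
top left_half 0.96 [ 0.2605 -0.2489  0.0027] [398. 324.]
top left_half 0.79 [ 0.5176 -0.0164  0.0732] [287. 215.]
top left_half_grip 0.93 [ 0.273  -0.3     0.0045] [419. 317.]
top left_half_grip 0.68 [ 0.5042 -0.0118  0.1209] [286. 217.]
top left_half_grip 0.59 [0.447  0.3154 0.0036] [148. 260.]
top left_half_foot 0.91 [ 0.2497 -0.1983 -0.0009] [376. 331.]
top left_half_foot 0.22 [ 0.7634  0.0246 -0.0003] [263. 125.]
top left_half_nose 0.78 [ 0.3078 -0.2338  0.014 ] [390. 304.]
top left_half_nose 0.65 [ 0.5205 -0.063   0.068 ] [308. 212.]
top left_half_nose 0.41 [ 0.7644  0.0267 -0.0029] [262. 126.]
top left_tray 0.95 [ 0.5103  0.307  -0.0019] [152. 233.]
top left_tray 0.72 [ 0.7797  0.1591 -0.0001] [209. 123.]
top left_tray 0.7 [ 0.6191 -0.0187  0.0737] [285. 171.]
top left_tray_bare 0.92 [0.4481 0.3154 0.001 ] [148. 259.]
top left_tray_bare 0.51 [ 0.5103  0.3086 -0.0043] [152. 233.]
top left_tray_bare 0.24 [ 0.5782 -0.0211 -0.0024] [287. 196.]
top left_sample 0.81 [0.5833 0.2835 0.0065] [160. 202.]
top left_sample 0.19 [ 0.5061 -0.0135  0.1246] [287. 216.]
top right_half 0.65 
[... 1382 characters left out ...]
rip 0.74 [ 0.5039 -0.0119  0.1234] [280. 200.]
side right_half_grip 0.59 [ 0.6015 -0.0152  0.1218] [307. 184.]
side right_half_nose 0.91 [ 0.6084 -0.0699  0.0709] [323. 207.]
side right_tray 0.94 [ 0.5305 -0.2779 -0.0002] [364. 286.]
side right_tray 0.42 [ 0.5076  0.3026 -0.0037] [210. 179.]
side right_tray_bare 0.97 [ 0.4704 -0.2814  0.0037] [350. 301.]
side right_tray_bare 0.2 [ 0.5325 -0.2795  0.0019] [365. 285.]
side right_sample 0.71 [ 0.6127 -0.2813  0.0076] [385. 266.]
side right_sample 0.56 [ 0.6165 -0.0188  0.0784] [311. 194.]
side rack 0.83 [ 0.5775 -0.0202 -0.0009] [300. 221.]
side rack 0.74 [ 0.7657  0.0325 -0.0078] [329. 184.]
side rack 0.47 [ 0.6053 -0.0704  0.0686] [322. 208.]
```

View pics/top0.png

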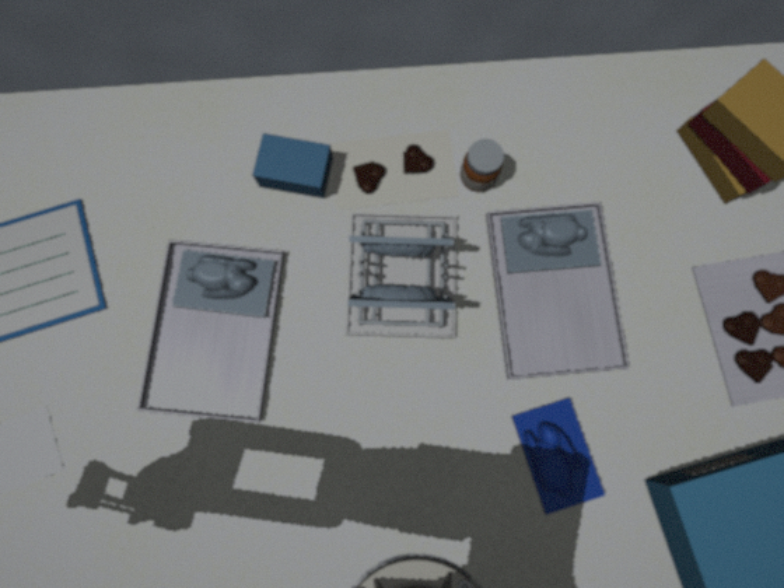

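View pics/side0.png

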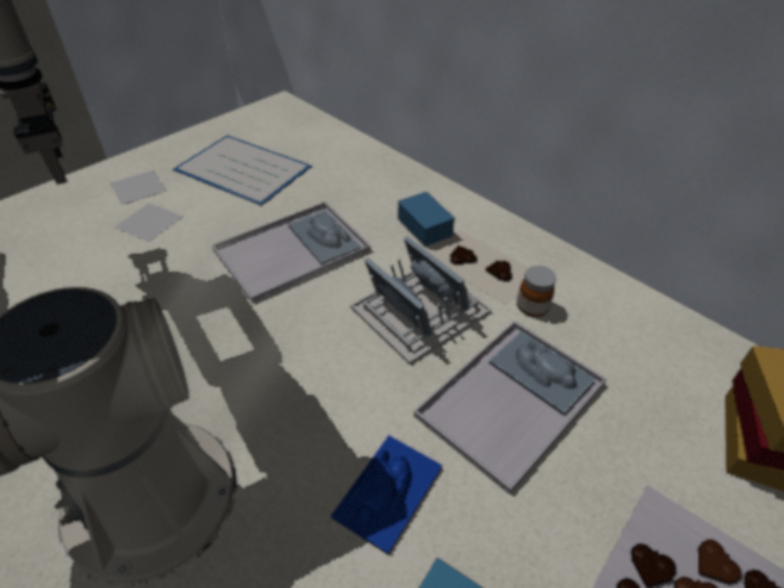

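The top view shows the blue look-alike at full-resolution pixel (398,324), which I will leave alone. The two grey halves are in the rack at about (287,215), near, with its bulge away from the robot so left, and (285,170), far, with its bulge towards the robot so right. Next I confirm this and the trays' hands in one enlarged crop.

```bash
python3 - <<'E'
from h import *
s=cams.snapshot("top"); f=s["frame"][:,:,::-1]
c=lambda x,y,w,h,k:cv2.resize(f[y:y+h,x:x+w],None,fx=k,fy=k,interpolation=cv2.INTER_CUBIC)
a=np.hstack([c(112,170,100,60,4),c(345,140,100,60,4)])
b=c(240,145,110,50*2-10,4); b=np.hstack([b[:360],np.zeros((360,800-b.shape[1],3),np.uint8)])
cv2.imwrite("pics/crop1.png",cv2.resize(np.vstack([a,b]),(800,600)))
st=sensors.sense(); print(st["clock"],st["q"],st["position"],st["width"],st["ft_force"]); print(np.array(st["tcp_rot"]))
for n in("left_sample","right_sample","left_half","right_half","left_tray","right_tray"):
    for d in finder.trace("top",n)[:2]:
        m=d["pixels"].astype(np.uint8); print(n,round(d["score"],2),m.sum(),cv2.minAreaRect(cv2.findNonZero(m)))
E
```

```text
1.55 [ 1.2526  0.353   1.6334  0.      1.1552 -0.0024] [0.1941 0.5941 0.2146] 0.09182385378338055 [-0.3472  0.1261 -0.4634]
[[-0.9505  0.3106 -0.    ]
 [ 0.3106  0.9505  0.    ]
 [ 0.      0.     -1.    ]]
left_sample 0.91 2916 ((159.83541870117188, 202.37258911132812), (70.13294982910156, 43.11815643310547), 7.275004863739014)
right_sample 0.73 2698 ((392.91888427734375, 171.98651123046875), (40.70994186401367, 68.0226821899414), 85.42607879638672)
right_sample 0.61 917 ((286.683349609375, 211.37484741210938), (73.15000915527344, 15.518013000488281), 2.544804573059082)
left_half 0.88 3358 ((398.0743713378906, 325.1304931640625), (77.33922576904297, 45.88003921508789), 69.775146484375)
left_half 0.76 1059 ((287.0860900878906, 211.26522827148438), (76.09650421142578, 16.81540298461914), 1.0416268110275269)
right_half 0.9 795 ((286.4348449707031, 175.8020477294922), (73.06737518310547, 14.589234352111816), 0.8680514097213745)
left_tray 0.94 7853 ((150.5735321044922, 235.71707153320312), (88.71184539794922, 127.03865051269531), 7.853313446044922)
right_tray 0.98 7372 ((397.6290588378906, 206.98306274414062), (123.41527557373047, 87.12078094482422), 82.51911926269531)
```

View pics/crop1.png

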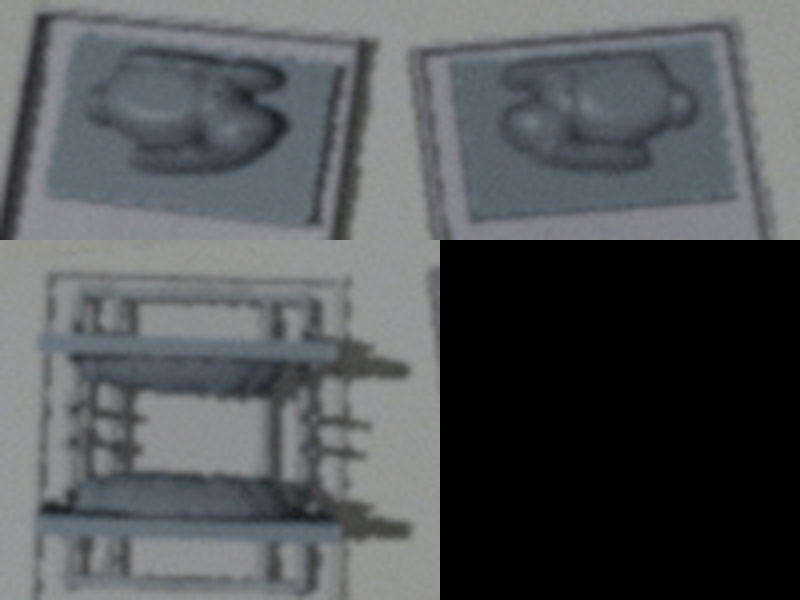

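The crop confirms it. The sample in the tray at y>0 has its head to the right with feet up (left hand), and the one at y<0 has its head to the left (right hand). In the rack, the near half's bulge faces away (left) and the far half's bulge faces the robot (right).

```bash
python3 - <<'E'
from h import *
s=cams.snapshot("top")
for a,b in(((249.5,215.5),(324.5,218.5)),((249.5,170.75),(324.5,173))):
    A,B=ray(s,a,.125),ray(s,b,.125); d=A-B; print("ears",A,B,(A+B)/2,np.linalg.norm(d),"yaw",np.arctan2(-d[0],d[1]))
for n in("left_tray","right_tray","left_sample","right_sample"):
    d=finder.trace("top",n)[0]["pixels"].astype(np.uint8)
    q=cv2.boxPoints(cv2.minAreaRect(cv2.findNonZero(d))); P=np.array([ray(s,p,.012) for p in q])[:,:2]
    r=cv2.minAreaRect(P.astype(np.float32)*1000); print(n,r,"\n",P)
E
```

```text
ears [0.5123 0.0643 0.125 ] [ 0.4947 -0.0913  0.125 ] [ 0.5035 -0.0135  0.125 ] 0.15662530214516493 yaw -0.11307332797138414
ears [0.6094 0.0587 0.125 ] [ 0.5928 -0.1007  0.125 ] [ 0.6011 -0.021   0.125 ] 0.1602339197460011 yaw -0.10394438485394662
left_tray ((508.2360534667969, 309.07904052734375), (218.94679260253906, 311.4768371582031), 80.3908462524414) 
 [[0.3781 0.4284]
 [0.6801 0.391 ]
 [0.6336 0.1768]
 [0.3364 0.2271]]
right_tray ((534.177490234375, -284.8560791015625), (305.3594970703125, 214.88369750976562), 0.8752956986427307) 
 [[ 0.6756 -0.1752]
 [ 0.6885 -0.39  ]
 [ 0.3905 -0.3816]
 [ 0.3799 -0.1798]]
left_sample ((582.2196655273438, 285.0669250488281), (178.74729919433594, 105.5043716430664), 79.1140365600586) 
 [[0.5457 0.3745]
 [0.6509 0.3629]
 [0.6175 0.192 ]
 [0.5135 0.2073]]
right_sample ((615.988525390625, -283.5258483886719), (102.29118347167969, 173.4422149658203), 0.5860992074012756) 
 [[ 0.666  -0.2008]
 [ 0.668  -0.3697]
 [ 0.5657 -0.3627]
 [ 0.564  -0.1973]]
```

```bash
python3 -m creep '[0.111,-0.224,-0.02,0,0,-0.079,0.111,-0.224,-0.02,0,0,-0.079,0.111,-0.224,-0.02,0,0,-0.079,0.111,-0.224,-0.02,0,0,-0.079,0.111,-0.224,-0.02,0,0,-0.079,0.111,-0.224,-0.02,0,0,-0.079,0.111,-0.224,-0.02,0,0,-0.079,0.111,-0.224,-0.02,0,0,-0.079]' -1 20
python3 -m creep '[0.111,-0.224,-0.02,0,0,-0.079,0.111,-0.224,-0.02,0,0,-0.079,0.111,-0.224,-0.02,0,0,-0.079,0.111,-0.224,-0.02,-0.006,-0.055,0,0.111,-0.224,-0.02,-0.006,-0.055,0,0.111,-0.224,-0.02,-0.006,-0.055,0,0.111,-0.224,-0.02,0,0,0,0.111,-0.224,-0.02,0,0,0]'
python3 -m creep '[0.111,-0.224,-0.02,0,0,0,0.111,-0.224,-0.02,0,0,0,0,0,0,0,0,0]'
cat >> h.py <<'E'
def rt(az,tilt):  # tool rot: yaw az of x', tool z tilted by tilt from down toward +x'
    x=np.array([np.cos(az),np.sin(az),0]);y=np.array([-np.sin(az),np.cos(az),0]);k=np.array([0,0,1.])
    z=np.sin(tilt)*x-np.cos(tilt)*k; ty=np.cos(tilt)*x+np.sin(tilt)*k
    return np.c_[np.cross(ty,z),ty,z]
def go(p,R=None):
    from scipy.spatial.transform import Rotation as Ro
    s=sensors.sense(); dp=(np.array(p)-s["position"]); 
    print("t",s["clock"],"q",np.array(s["q"]),"F",np.array(s["ft_force"]),"w",s["width"],s["gripper_force"]); print("pos",s["position"],"shift sh",dp/.15,np.linalg.norm(dp))
    if R is not None: r=Ro.from_matrix(R@np.array(s["tcp_rot"]).T).as_rotvec(); print("turn sh",r/(np.pi/2),np.degrees(np.linalg.norm(r)))
E
python3 - <<'E'
from h import *
go([.4938,-.0114,.1606],rt(-.11,np.radians(15)))
s=cams.snapshot("top")
for n in("left_half_grip","right_half_grip"):
    for d in finder.place_of("top",n)[:3]: print(n,d["score"],world(s,d["location"]))
s=cams.snapshot("side");cv2.imwrite("pics/side1.png",cv2.resize(s["frame"][130:280,200:400,::-1],(800,600),interpolation=cv2.INTER_CUBIC))
for n in("left_half_grip","right_half_grip"):
    for d in finder.place_of("side",n)[:3]: print(n,d["score"],world(s,d["location"]))
E
```

```text
clock: 2.77
position: [0.3278, 0.3238, 0.1907]
tcp_rot: [[-0.254, 0.967, 0.0], [0.967, 0.254, 0.0], [0.0, 0.001, -1.0]]
ft_force: [0.9, 0.7, 0.1]
width: 0.0921
gripper_force: 0.0
clock: 3.43
position: [0.4599, 0.0551, 0.1667]
tcp_rot: [[0.108, 0.96, 0.258], [0.994, -0.104, -0.028], [0.0, 0.259, -0.966]]
ft_force: [1.2, 1.5, 0.3]
width: 0.092
gripper_force: 0.0
clock: 3.68
position: [0.4965, -0.0156, 0.1611]
tcp_rot: [[0.114, 0.959, 0.259], [0.994, -0.11, -0.03], [-0.0, 0.26, -0.966]]
ft_force: [0.5, 0.0, -0.2]
width: 0.0916
gripper_force: 0.0
t 3.6833 q [-0.0157  0.0906  2.1471 -0.0434  0.6423  0.1296] F [ 0.5241  0.0293 -0.2049] w 0.09164112345453282 0.0
pos [ 0.4965 -0.0156  0.1611] shift sh [-0.0182  0.0282 -0.003 ] 0.005051718165042699
turn sh [0.0004 0.0009 0.0026] 0.2504849817876714
left_half_grip 0.9 [ 0.2694 -0.298   0.0061]
left_half_grip 0.43 [ 0.5056 -0.0126  0.1207]
right_half_grip 0.81 [ 0.6073 -0.0226  0.1193]
left_half_grip 0.83 [ 0.5022 -0.0147  0.1195]
left_half_grip 0.55 [ 0.2737 -0.296   0.0024]
left_half_grip 0.33 [ 0.5817 -0.0199 -0.0033]
right_half_grip 0.79 [ 0.6052 -0.0168  0.1226]
right_half_grip 0.61 [ 0.5313 -0.2773  0.0013]
right_half_grip 0.16 [ 0.6158 -0.2789  0.0079]
```

View pics/side1.png

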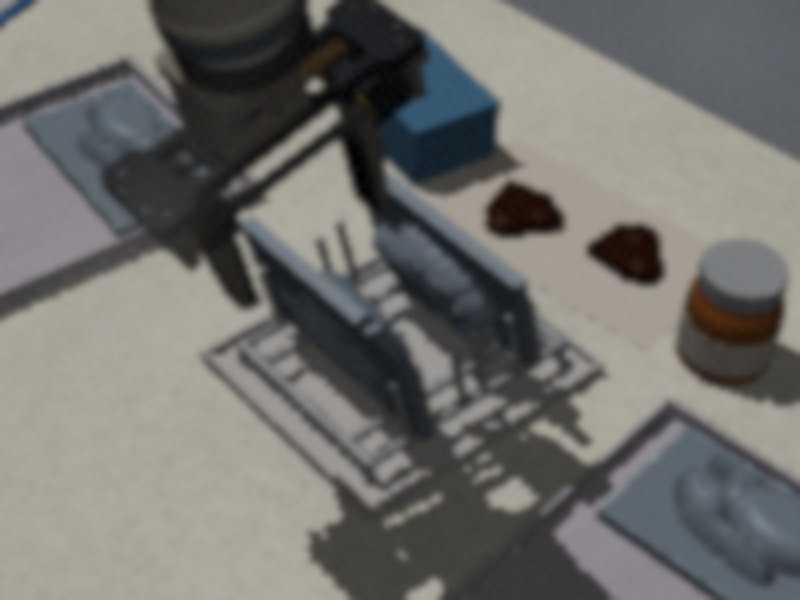

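Both fingers straddle the near (left) half at crop pixel (310,270), clear of the far half. Next I go down, close and lift.

```bash
python3 -m creep '[0.028,0.006,-0.13,0,0,0,0.028,0.006,-0.13,0,0,0,0.028,0.006,-0.13,0,0,0,0,0,0,0,0,0]' 0 
python3 -m creep '[0,0,0,0,0,0,0,0,0,0,0,0,0,0,0,0,0,0,0,0,0,0,0,0,0,0,0,0,0,0,0,0,0,0,0,0]' 1 25
```

```text
clock: 4.32
position: [0.5046, -0.0065, 0.0994]
tcp_rot: [[0.107, 0.962, 0.252], [0.994, -0.104, -0.027], [-0.0, 0.254, -0.967]]
ft_force: [-0.5, 0.7, 0.1]
width: 0.067
gripper_force: 0.0
clock: 4.82
position: [0.5067, -0.0081, 0.1027]
tcp_rot: [[0.11, 0.96, 0.257], [0.994, -0.106, -0.028], [0.0, 0.259, -0.966]]
ft_force: [0.4, 0.2, -0.5]
width: 0.0276
gripper_force: 0.0
```

```bash
python3 -m creep '[0,0,0,0,0,0,0,0,0,0,0,0,0,0,0,0,0,0,0,0,0,0,0,0]'
python3 -m creep '[-0.035,0.004,0.13,0,0,0,-0.035,0.004,0.13,0,0,0,-0.035,0.004,0.13,0,0,0,-0.035,0.004,0.13,0,0,0,-0.035,0.004,0.13,0,0,0]'
```

```text
clock: 5.15
position: [0.51, -0.0082, 0.1039]
tcp_rot: [[0.11, 0.959, 0.263], [0.994, -0.106, -0.028], [0.001, 0.265, -0.964]]
ft_force: [7.3, -0.9, 3.4]
width: 0.01
gripper_force: 24.7
clock: 5.57
position: [0.4793, -0.0051, 0.2002]
tcp_rot: [[0.11, 0.961, 0.255], [0.994, -0.106, -0.028], [0.0, 0.257, -0.966]]
ft_force: [-0.2, -0.3, -1.3]
width: 0.0101
gripper_force: 25.0
```

```bash
python3 -m creep '[-0.013,0.087,0.2,0,0,0.0785,-0.013,0.087,0.2,0,0,0.0785,-0.013,0.087,0,0,0,0.0785,-0.013,0.087,0,0,0,0.0785,-0.013,0.087,0,0,0,0.0785,-0.013,0.087,0,0,0,0.0785,-0.013,0.087,0,0,0,0.0785,-0.013,0.087,0,0,0,0.0785]'
python3 -m creep '[-0.013,0.087,0,0,0,0.0785,-0.013,0.087,0,0,0,0.0785,-0.013,0.087,0,0,0,0.0785,-0.013,0.087,0,0,0,0.0785,-0.013,0.087,0,0,0,0.0785,-0.013,0.087,0,0,0,0.0785,-0.013,0.087,0,0,0,0.0785,-0.013,0.087,0,0,0,0.0785]'
python3 -m creep '[-0.013,0.087,0,0,0,0.0785,-0.013,0.087,0,0,0,0.0785,-0.013,0.087,0,0,0,0.0785,-0.013,0.087,0,0,0,0.0785,-0.013,0.087,0,0,0,0.0785,-0.013,0.087,0,0,0,0.0785,-0.013,0.087,0,0,0,0.0785,-0.013,0.087,0,0,0,0.0785]'
python3 -m creep '[-0.013,0.087,0,0,0,0.0785,0,0,0,0.0125,0.073,0,0,0,0,0.0125,0.073,0,0,0,0,0.0125,0.073,0,0,0,0,0,0,0,0,0,0,0,0,0]'
python3 - <<'E'
from h import *
go([.4295,.3215,.113],rt(np.pi-.17,np.radians(35)))
E
```

```text
clock: 6.23
position: [0.4638, 0.0998, 0.2593]
tcp_rot: [[-0.772, 0.614, 0.163], [0.635, 0.746, 0.199], [0.001, 0.257, -0.966]]
ft_force: [-0.2, -0.3, -1.7]
width: 0.0096
gripper_force: 25.0
clock: 6.9
position: [0.4485, 0.204, 0.2592]
tcp_rot: [[-0.956, -0.283, -0.077], [-0.294, 0.924, 0.246], [0.001, 0.258, -0.966]]
ft_force: [0.7, 1.0, -2.5]
width: 0.0097
gripper_force: 25.0
clock: 7.57
position: [0.4332, 0.3085, 0.2591]
tcp_rot: [[-0.283, -0.927, -0.248], [-0.959, 0.273, 0.072], [0.001, 0.258, -0.966]]
ft_force: [-0.4, 0.0, -1.1]
width: 0.0097
gripper_force: 25.0
clock: 8.07
position: [0.432, 0.3205, 0.2574]
tcp_rot: [[-0.17, -0.807, -0.565], [-0.986, 0.14, 0.095], [0.003, 0.573, -0.819]]
ft_force: [-0.0, -0.5, -2.3]
width: 0.0098
gripper_force: 25.0
t 8.0667 q [ 0.4213  0.4826  1.4859  0.3262  1.6934 -2.5957] F [-0.0441 -0.491  -2.2856] w 0.00981463360384532 24.999420940876007
pos [0.432  0.3205 0.2574] shift sh [-0.0169  0.0065 -0.9624] 0.1443885048314719
turn sh [0.0016 0.     0.0003] 0.14850610807041742
```

```bash
python3 -m creep '[-0.004,0.001,-0.2,0,0,0,-0.004,0.001,-0.2,0,0,0,-0.004,0.001,-0.2,0,0,0,-0.004,0.001,-0.2,0,0,0,0,0,-0.17,0,0,0,0,0,0,0,0,0,0,0,0,0,0,0]'
python3 - <<'E'
from h import *
go([.4295,.3215,.0733],rt(np.pi-.17,np.radians(35)))
s=cams.snapshot("side");f=s["frame"][90:240,110:310,::-1];cv2.imwrite("pics/side2.png",cv2.resize(f,(800,600),interpolation=cv2.INTER_CUBIC))
print(finder.place_of("side","left_half_foot")[:1], [world(s,d["location"]) for d in finder.place_of("side","left_half_foot")])
E
```

```text
clock: 8.65
position: [0.4283, 0.3219, 0.1147]
tcp_rot: [[-0.167, -0.809, -0.564], [-0.986, 0.138, 0.095], [0.001, 0.572, -0.82]]
ft_force: [-0.3, 0.3, -0.4]
width: 0.0099
gripper_force: 25.0
t 8.65 q [ 0.4257  0.6281  1.5883  0.3275  1.4559 -2.6745] F [-0.2708  0.3226 -0.4342] w 0.00986830671421626 24.999506771564484
pos [0.4283 0.3219 0.1147] shift sh [ 0.0083 -0.0026 -0.2763] 0.04146735362653575
turn sh [ 0.0007  0.0012 -0.0012] 0.16316768182249985
[{'location': [-0.0441, 0.2889, 0.894], 'score': 0.95}] [array([ 0.2495, -0.2023, -0.0002]), array([0.3841, 0.3333, 0.0475]), array([ 0.6178, -0.2802,  0.0103])]
```

View pics/side2.png

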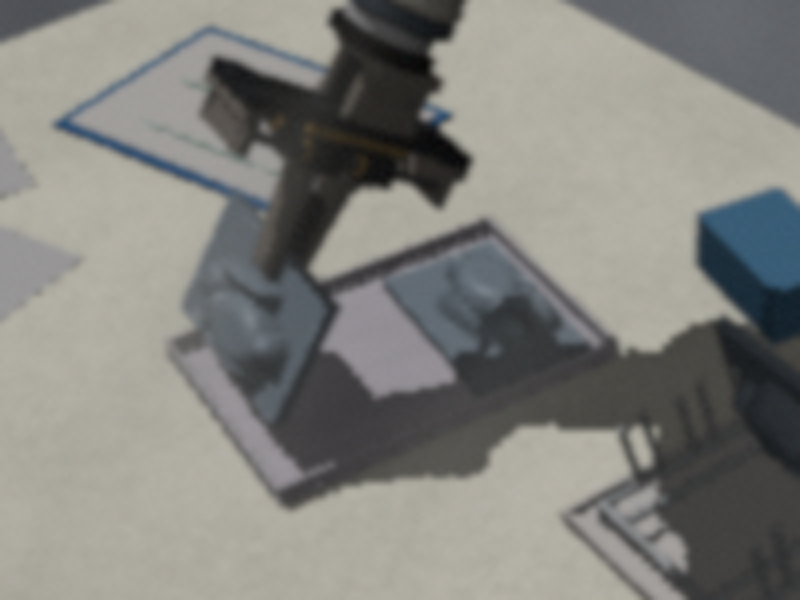

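The half is above the left tray's bare floor, bulge up and towards the robot, with its foot edge parallel to the near wall. Next I lower it gently to touch.

```bash
python3 -m creep '[0.002,0,-0.08,0,0,0,0.002,0,-0.08,0,0,0,0.002,0,-0.07,0,0,0,0,0,0,0,0,0]'
python3 -m creep '[0,0,-0.012,0,0,0,0,0,-0.012,0,0,0]'
python3 -m creep '[0,0,-0.012,0,0,0,0,0,-0.012,0,0,0]'
```

```text
clock: 9.13
position: [0.4288, 0.3211, 0.0772]
tcp_rot: [[-0.168, -0.807, -0.567], [-0.986, 0.139, 0.095], [0.002, 0.574, -0.819]]
ft_force: [0.1, -0.5, -2.5]
width: 0.0097
gripper_force: 25.0
clock: 9.3
position: [0.4299, 0.3218, 0.0757]
tcp_rot: [[-0.168, -0.808, -0.565], [-0.986, 0.138, 0.096], [0.0, 0.573, -0.82]]
ft_force: [-0.3, 0.1, -2.5]
width: 0.0095
gripper_force: 25.0
clock: 9.47
position: [0.4303, 0.3219, 0.0726]
tcp_rot: [[-0.168, -0.808, -0.564], [-0.986, 0.138, 0.096], [-0.0, 0.572, -0.82]]
ft_force: [8.0, -2.9, 12.4]
width: 0.0095
gripper_force: 25.0
```

```bash
python3 -m creep '[0.0194,-0.0033,-0.010,0.0047,0.0274,0,0.0194,-0.0033,-0.010,0.0047,0.0274,0,0,0,0,0,0,0]'
python3 -m creep '[-0.0133,0.0023,0,0,0,0,-0.0133,0.0023,0,0,0,0,-0.0133,0.0023,0,0,0,0,-0.0133,0.0023,0,0,0,0]'
python3 -m creep '[-0.0133,0.0023,0,0,0,0,0,0,0,0,0,0]'
```

```text
clock: 9.72
position: [0.4366, 0.3206, 0.0687]
tcp_rot: [[-0.169, -0.755, -0.634], [-0.986, 0.129, 0.109], [0.0, 0.643, -0.766]]
ft_force: [2.1, 0.3, 2.7]
width: 0.0098
gripper_force: 25.0
clock: 10.05
position: [0.4271, 0.3224, 0.0697]
tcp_rot: [[-0.168, -0.756, -0.632], [-0.986, 0.129, 0.107], [0.0, 0.641, -0.767]]
ft_force: [1.0, -0.6, -2.0]
width: 0.01
gripper_force: 25.0
clock: 10.22
position: [0.425, 0.3227, 0.0696]
tcp_rot: [[-0.167, -0.756, -0.633], [-0.986, 0.128, 0.107], [0.0, 0.642, -0.767]]
ft_force: [-0.2, -1.2, -1.5]
width: 0.0102
gripper_force: 25.0
```

```bash
python3 -m creep '[-0.008,0.0014,-0.004,0,0,0,0,0,-0.004,0,0,0]'
python3 -m creep '[0,0,0,0,0,0,0,0,0,0,0,0,0,0,0,0,0,0,0,0,0,0,0,0]' 0.5
python3 - <<'E'
from h import *
s=cams.snapshot("side");f=s["frame"][120:240,110:270,::-1];cv2.imwrite("pics/side3.png",cv2.resize(f,(800,600),interpolation=cv2.INTER_CUBIC))
E
```

```text
clock: 10.38
position: [0.4246, 0.3229, 0.0687]
tcp_rot: [[-0.168, -0.756, -0.633], [-0.986, 0.129, 0.108], [-0.0, 0.642, -0.767]]
ft_force: [2.3, -0.0, 4.6]
width: 0.0096
gripper_force: 25.0
clock: 10.72
position: [0.4246, 0.3228, 0.0681]
tcp_rot: [[-0.168, -0.756, -0.633], [-0.986, 0.129, 0.108], [-0.0, 0.642, -0.767]]
ft_force: [0.9, 0.5, -0.7]
width: 0.023
gripper_force: 0.3
```

View pics/side3.png

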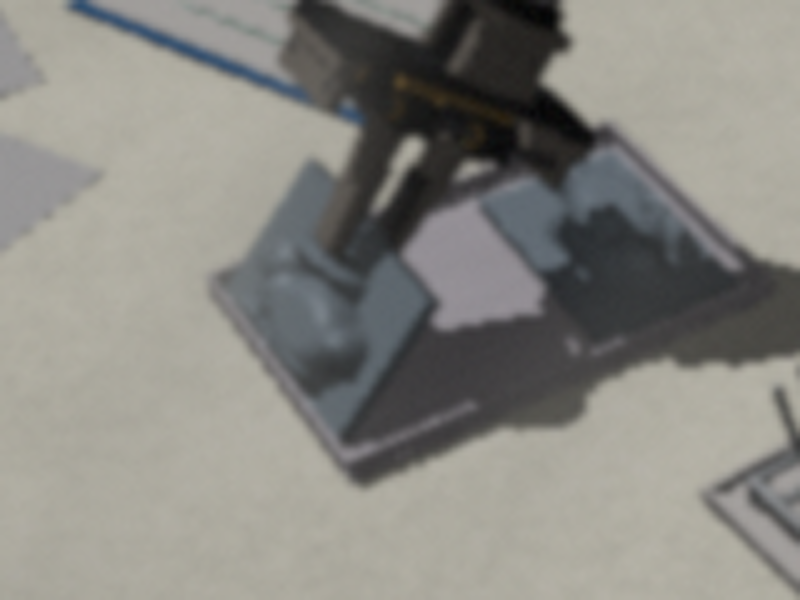

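The half's feet are at the near wall at crop (350,440), and its ears edge rests on the lower finger at (400,240). I open further, which lets it down on the finger.

```bash
python3 -m creep '[0,0,0,0,0,0,0,0,0,0,0,0,0,0,0,0,0,0,0,0,0,0,0,0]' -0.1
python3 -m creep '[0,0,0,0,0,0,0,0,0,0,0,0,0,0,0,0,0,0,0,0,0,0,0,0,0,0,0,0,0,0]' -0.8
python3 - <<'E'
from h import *
s=cams.snapshot("side");f=s["frame"][120:240,110:270,::-1];cv2.imwrite("pics/side4.png",cv2.resize(f,(800,600),interpolation=cv2.INTER_CUBIC))
for n in("left_half_grip","left_half_foot","left_half"): print(n,[world(s,d["location"]) for d in finder.place_of("side",n)[:3]])
E
```

```text
clock: 11.1
position: [0.4244, 0.3227, 0.0681]
tcp_rot: [[-0.168, -0.756, -0.633], [-0.986, 0.129, 0.108], [0.0, 0.642, -0.767]]
ft_force: [-0.1, -0.3, -0.7]
width: 0.0473
gripper_force: 0.3
clock: 11.52
position: [0.4246, 0.3228, 0.0682]
tcp_rot: [[-0.168, -0.756, -0.633], [-0.986, 0.129, 0.108], [-0.0, 0.642, -0.767]]
ft_force: [0.3, 0.6, -0.7]
width: 0.0807
gripper_force: 0.3
left_half_grip [array([ 0.2729, -0.2965,  0.0036]), array([0.4585, 0.3161, 0.0546])]
left_half_foot [array([ 0.2518, -0.1994,  0.0018]), array([0.3792, 0.3369, 0.0039])]
left_half [array([ 0.26  , -0.2458,  0.0029]), array([0.4175, 0.3269, 0.0312])]
```

View pics/side4.png

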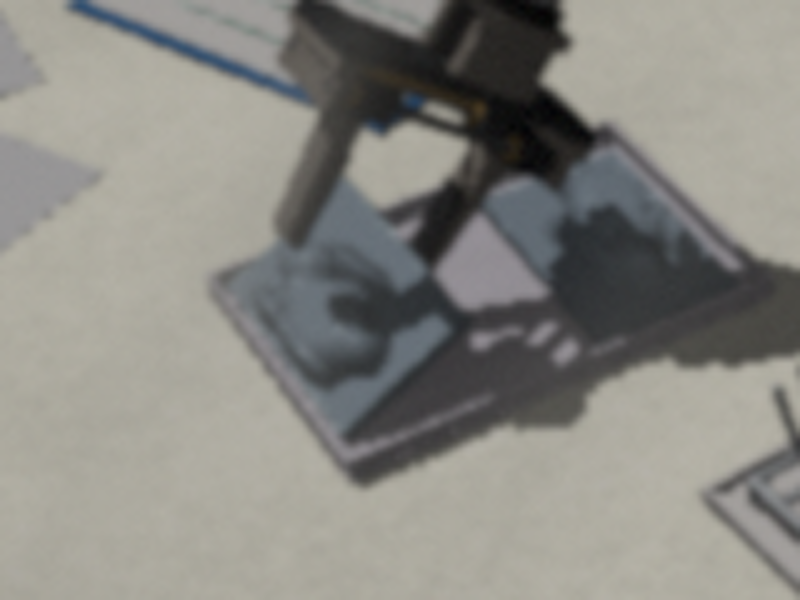

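```bash
python3 -m creep '[0.0066,-0.0011,-0.0167,0,0,0,0.0066,-0.0011,-0.0167,0,0,0,0.0066,-0.0011,-0.0167,0,0,0,0.0066,-0.0011,-0.0167,0,0,0,0.0066,-0.0011,-0.0167,0,0,0,0.0066,-0.0011,-0.0167,0,0,0,0.0066,-0.0011,-0.0167,0,0,0,0.0066,-0.0011,-0.0167,0,0,0]'
python3 -m creep '[0.004,-0.0007,-0.0133,0,0,0,0.004,-0.0007,-0.0133,0,0,0,0,0,0,0,0,0]'
python3 - <<'E'
from h import *
s=cams.snapshot("side");f=s["frame"][120:240,110:270,::-1];cv2.imwrite("pics/side5.png",cv2.resize(f,(800,600),interpolation=cv2.INTER_CUBIC))
for n in("left_half_grip","left_half_foot","left_half"): print(n,[world(s,d["location"]) for d in finder.place_of("side",n)[:3]])
s=cams.snapshot("top")
for n in("left_half_grip","left_half_foot","left_half"): print(n,[world(s,d["location"]) for d in finder.place_of("top",n)[:3]])
E
```

```text
clock: 12.38
position: [0.4324, 0.3214, 0.0478]
tcp_rot: [[-0.168, -0.756, -0.633], [-0.986, 0.129, 0.108], [0.0, 0.642, -0.767]]
ft_force: [0.1, -0.8, -0.8]
width: 0.0827
gripper_force: 0.3
clock: 12.63
position: [0.4336, 0.3212, 0.0437]
tcp_rot: [[-0.168, -0.756, -0.633], [-0.986, 0.129, 0.108], [0.0, 0.642, -0.767]]
ft_force: [0.5, 0.3, -0.8]
width: 0.0825
gripper_force: 0.4
left_half_grip [array([0.4681, 0.3153, 0.0336]), array([ 0.2721, -0.2965, -0.001 ])]
left_half_foot [array([0.3774, 0.3341, 0.0081]), array([ 0.617 , -0.2828,  0.0048])]
left_half [array([0.4209, 0.326 , 0.0201]), array([ 0.2586, -0.2457,  0.0033])]
left_half_grip [array([ 0.2688, -0.2984,  0.0031])]
left_half_foot [array([ 0.2491, -0.1961, -0.0015])]
left_half [array([ 0.2575, -0.2486,  0.0042])]
```

View pics/side5.png

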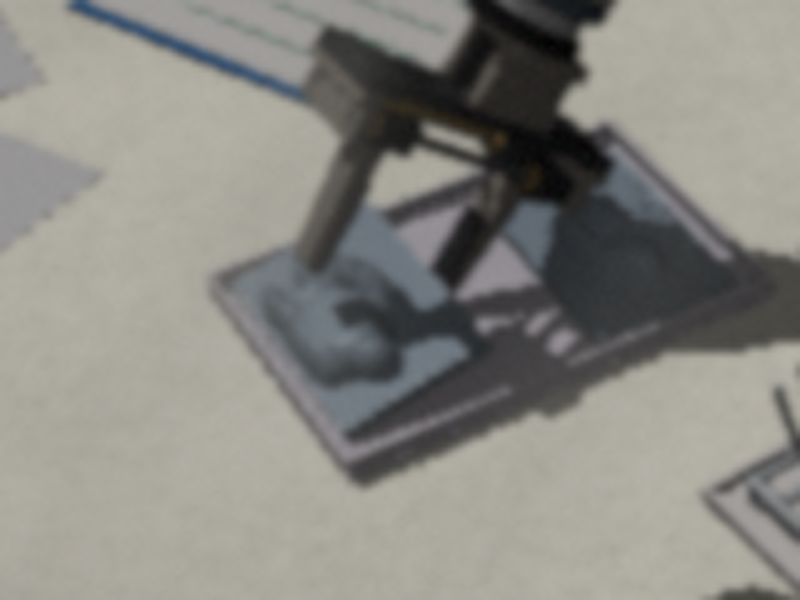

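```bash
python3 -m creep '[0.0053,-0.0009,-0.0067,0,0,0,0.0053,-0.0009,-0.0067,0,0,0,0,0,0,0,0,0]'
python3 -m creep '[0.0053,-0.0009,-0.0067,0,0,0,0.0053,-0.0009,-0.0067,0,0,0,0,0,0,0,0,0]'
```

```text
clock: 13.28
position: [0.4354, 0.321, 0.0419]
tcp_rot: [[-0.168, -0.756, -0.633], [-0.986, 0.129, 0.108], [-0.0, 0.642, -0.767]]
ft_force: [1.1, -0.3, -1.5]
width: 0.0824
gripper_force: 0.5
clock: 13.53
position: [0.437, 0.3207, 0.0399]
tcp_rot: [[-0.168, -0.756, -0.633], [-0.986, 0.129, 0.108], [0.0, 0.642, -0.767]]
ft_force: [0.0, -0.0, -0.4]
width: 0.0824
gripper_force: 0.5
```

```bash
python3 -m creep '[0.0053,-0.0009,-0.0067,0,0,0,0.0053,-0.0009,-0.0067,0,0,0,0,0,0,0,0,0]'
python3 -m creep '[0.0053,-0.0009,-0.0067,0,0,0,0.0053,-0.0009,-0.0067,0,0,0,0,0,0,0,0,0]'
python3 - <<'E'
from h import *
s=cams.snapshot("side")
for n in("left_half_grip","left_half_foot","left_half"): print(n,[world(s,d["location"]) for d in finder.place_of("side",n)[:3]])
E
```

```text
clock: 13.78
position: [0.4385, 0.3204, 0.0379]
tcp_rot: [[-0.168, -0.756, -0.633], [-0.986, 0.129, 0.108], [0.0, 0.642, -0.767]]
ft_force: [0.8, -0.3, -1.8]
width: 0.0828
gripper_force: 0.5
clock: 14.03
position: [0.4401, 0.3202, 0.0359]
tcp_rot: [[-0.168, -0.756, -0.633], [-0.986, 0.129, 0.108], [-0.0, 0.642, -0.767]]
ft_force: [0.3, 0.3, -1.2]
width: 0.0828
gripper_force: 0.5
left_half_grip [array([0.4728, 0.3176, 0.017 ]), array([ 0.2707, -0.2958,  0.0015])]
left_half_foot [array([0.3782, 0.3355, 0.0041]), array([ 0.2483, -0.199 ,  0.0039])]
left_half [array([0.4234, 0.3278, 0.0146]), array([ 0.2605, -0.2451,  0.007 ])]
```

```bash
python3 -m creep '[0.0066,-0.0011,0,0,0,0,0.0066,-0.0011,0,0,0,0,0.0066,-0.0011,0,0,0,0,0.0066,-0.0011,0,0,0,0,0.0066,-0.0011,0,0,0,0,0.0066,-0.0011,0,0,0,0,0.0066,-0.0011,0,0,0,0,0.0066,-0.0011,0,0,0,0]'
python3 -m creep '[0.0066,-0.0011,0,0,0,0,0.0066,-0.0011,0,0,0,0,0.0066,-0.0011,0,0,0,0,0.0066,-0.0011,0,0,0,0,0.0066,-0.0011,0,0,0,0,0.0066,-0.0011,0,0,0,0]'
python3 - <<'E'
from h import *
s=cams.snapshot("side");f=s["frame"][120:240,110:270,::-1];cv2.imwrite("pics/side6.png",cv2.resize(f,(800,600),interpolation=cv2.INTER_CUBIC))
for n in("left_half_grip","left_half_foot","left_half"): print(n,[world(s,d["location"]) for d in finder.place_of("side",n)[:3]])
E
```

```text
clock: 14.9
position: [0.4481, 0.3188, 0.0362]
tcp_rot: [[-0.168, -0.756, -0.633], [-0.986, 0.129, 0.108], [-0.0, 0.642, -0.767]]
ft_force: [0.4, -0.3, 0.0]
width: 0.0826
gripper_force: 0.0
clock: 15.4
position: [0.454, 0.3178, 0.0361]
tcp_rot: [[-0.168, -0.756, -0.633], [-0.986, 0.129, 0.108], [0.0, 0.642, -0.767]]
ft_force: [-0.1, -0.7, -0.6]
width: 0.0826
gripper_force: 0.0
left_half_grip [array([0.472 , 0.3168, 0.0097]), array([ 0.2732, -0.2969,  0.0005])]
left_half_foot [array([ 0.2496, -0.2   , -0.0014]), array([0.3758, 0.3343, 0.0075])]
left_half [array([ 0.2575, -0.244 ,  0.0022]), array([0.424 , 0.3291, 0.0094])]
```

View pics/side6.png

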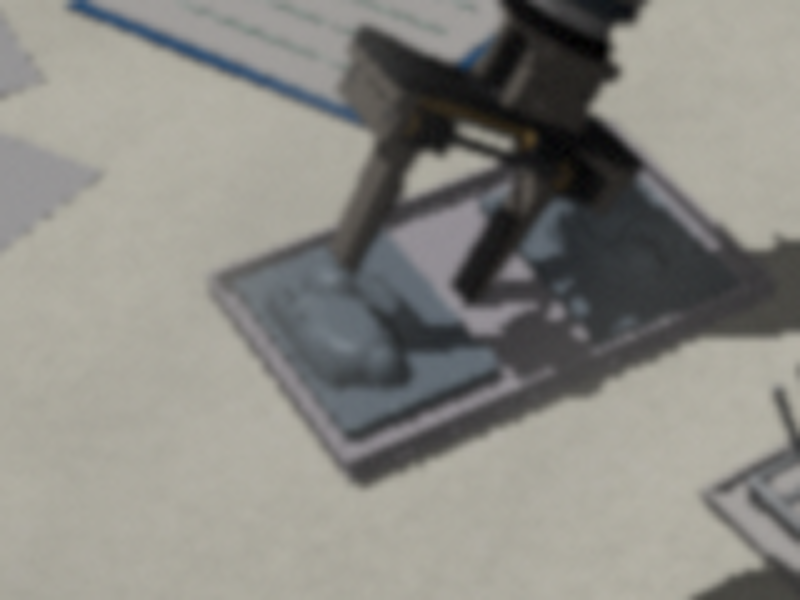

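The left half lies flat at crop (350,350), with its ears at z 9.7 mm. Next I withdraw upward and go to the right half.

```bash
python3 -m creep '[0,0,0.15,0,0,0,0,0,0.25,0,0,0,0,0,0.25,0,0,0,0,0,0.25,0,0,0,0,0,0.25,-0.0118,-0.0684,0,0,0,0.25,-0.0118,-0.0684,0,0,0,0.1,-0.0118,-0.0684,0,0,0,0,-0.0118,-0.0684,0]' -1
python3 -m creep '[0.0375,-0.09,0,0,0,-0.0785,0.0375,-0.09,0,0,0,-0.0785,0.0375,-0.09,0,0,0,-0.0785,0.0375,-0.09,0,0,0,-0.0785,0.0375,-0.09,0,0,0,-0.0785,0.0375,-0.09,0,0,0,-0.0785,0.0375,-0.09,0,0,0,-0.0785,0.0375,-0.09,0,0,0,-0.0785]'
python3 -m creep '[0.0375,-0.09,0,0,0,-0.0785,0.0375,-0.09,0,0,0,-0.0785,0.0375,-0.09,0,0,0,-0.0785,0.0375,-0.09,0,0,0,-0.0785,0.0375,-0.09,0,0,0,-0.0785,0.0375,-0.09,0,0,0,-0.0785,0.0375,-0.09,0,0,0,-0.0785,0.0375,-0.09,0,0,0,-0.0785]'
python3 -m creep '[0.0375,-0.09,0,0,0,-0.0785,0.0375,-0.09,0,0,0,-0.0785,0.0375,-0.09,0,0,0,-0.0785,0.0375,-0.09,0,0,0,-0.0785,0.0375,-0.09,0,0,0,-0.0785,0.0375,-0.09,0,0,0,-0.0785,0.0375,-0.09,0,0,0,-0.0785,0.0375,-0.09,0,0,0,-0.0785]'
python3 -m creep '[0.0375,-0.09,0,0,0,-0.0785,0,0,0,0,0,0,0,0,0,0,0,0]'
python3 - <<'E'
from h import *
go([.5947,-.0189,.1596],rt(-.11,np.radians(15)))
for c in("side","top"):
    s=cams.snapshot(c)
    for n in("left_half_grip","left_half","right_half_grip","left_sample","right_half"): print(c,n,[world(s,d["location"]) for d in finder.place_of(c,n)[:3]])
E
```

```text
clock: 16.27
position: [0.4562, 0.319, 0.2663]
tcp_rot: [[-0.169, -0.955, -0.243], [-0.986, 0.162, 0.047], [-0.005, 0.247, -0.969]]
ft_force: [0.1, -0.3, -0.5]
width: 0.092
gripper_force: 0.0
clock: 16.93
position: [0.4989, 0.209, 0.2612]
tcp_rot: [[-0.917, -0.384, -0.104], [-0.398, 0.886, 0.236], [0.001, 0.258, -0.966]]
ft_force: [-0.1, -0.1, -0.0]
width: 0.0915
gripper_force: 0.0
clock: 17.6
position: [0.5438, 0.1011, 0.2612]
tcp_rot: [[-0.838, 0.528, 0.14], [0.546, 0.809, 0.217], [0.001, 0.258, -0.966]]
ft_force: [-0.0, 0.0, -0.1]
width: 0.0917
gripper_force: 0.0
clock: 18.27
position: [0.5887, -0.0068, 0.2612]
tcp_rot: [[-0.007, 0.966, 0.258], [1.0, 0.007, 0.003], [0.001, 0.258, -0.966]]
ft_force: [0.2, -0.2, -0.0]
width: 0.0916
gripper_force: 0.0
clock: 18.52
position: [0.5943, -0.0193, 0.261]
tcp_rot: [[0.106, 0.961, 0.256], [0.994, -0.103, -0.027], [0.001, 0.257, -0.966]]
ft_force: [-0.3, 0.3, -0.0]
width: 0.0917
gripper_force: 0.0
t 18.5167 q [-0.0224  0.1262  1.8514 -0.0265  0.9046  0.0975] F [-0.2794  0.2826 -0.0162] w 0.09174479829218861 0.0
pos [ 0.5943 -0.0193  0.261 ] shift sh [ 0.0029  0.0028 -0.6758] 0.10137214154681821
turn sh [-0.0006 -0.0009 -0.0024] 0.23561830516452612
side left_half_grip [array([ 0.2726, -0.2939,  0.0026]), array([0.4712, 0.315 , 0.0091])]
side left_half [array([0.4239, 0.325 , 0.0096]), array([ 0.258 , -0.2462,  0.0033]), array([ 0.6177, -0.2807,  0.0096])]
side right_half_grip [array([ 0.6044, -0.0188,  0.1198]), array([ 0.7818,  0.1572, -0.0027])]
side left_sample [array([0.5803, 0.2883, 0.0055])]
side right_half [array([ 0.6191, -0.0196,  0.0737])]
top left_half_grip [array([0.4757, 0.3138, 0.0092]), array([0.4309, 0.3755, 0.0158]), array([0.5838, 0.2844, 0.0071])]
top left_half [array([0.4292, 0.3233, 0.0065])]
top right_half_grip [array([ 0.7778,  0.1579, -0.0037]), array([0.3797, 0.3371, 0.0043])]
top left_sample [array([0.5819, 0.2851, 0.0088])]
top right_half []
```

```bash
python3 -m creep '[0,0,-0.169,0,0,0,0,0,-0.169,0,0,0,0,0,-0.169,0,0,0,0,0,-0.169,0,0,0,0,0,0,0,0,0]' -1
python3 -m creep '[0.034,-0.004,-0.129,0,0,0,0.034,-0.004,-0.129,0,0,0,0.034,-0.004,-0.129,0,0,0,0,0,0,0,0,0]' 0
python3 -m creep '[0,0,0,0,0,0,0,0,0,0,0,0,0,0,0,0,0,0,0,0,0,0,0,0,0,0,0,0,0,0,0,0,0,0,0,0,0,0,0,0,0,0,0,0,0,0,0,0]' 1 25
python3 -m creep '[0,0,0,0,0,0,0,0,0,0,0,0]'
```

```text
clock: 19.53
position: [0.5913, -0.0196, 0.1549]
tcp_rot: [[0.11, 0.962, 0.249], [0.994, -0.106, -0.027], [0.0, 0.251, -0.968]]
ft_force: [-1.0, 0.6, -0.0]
width: 0.092
gripper_force: 0.0
clock: 19.87
position: [0.6092, -0.0215, 0.0997]
tcp_rot: [[0.11, 0.961, 0.253], [0.994, -0.106, -0.027], [0.001, 0.255, -0.967]]
ft_force: [-1.4, 0.4, 0.7]
width: 0.0674
gripper_force: 0.0
clock: 20.53
position: [0.6099, -0.0214, 0.1019]
tcp_rot: [[0.11, 0.96, 0.257], [0.994, -0.106, -0.028], [0.001, 0.258, -0.966]]
ft_force: [-0.4, 0.1, -0.3]
width: 0.0143
gripper_force: 0.0
clock: 20.7
position: [0.6107, -0.0215, 0.1022]
tcp_rot: [[0.11, 0.96, 0.258], [0.994, -0.106, -0.028], [0.001, 0.26, -0.966]]
ft_force: [2.1, -0.8, 0.3]
width: 0.0099
gripper_force: 24.7
```

```bash
python3 -m creep '[-0.035,0.004,0.13,0,0,0,-0.035,0.004,0.13,0,0,0,-0.035,0.004,0.13,0,0,0,-0.035,0.004,0.13,0,0,0,-0.035,0.004,0.13,0,0,0,0,0,0.2,0,0,0,0,0,0.2,0,0,0]'
python3 -m creep '[-0.07,-0.146,0,0,0,0.038,-0.07,-0.146,0,0,0,0.038,-0.07,-0.146,0,-0.0008,0.0764,0,-0.07,-0.146,0,-0.0008,0.0764,0,-0.07,-0.146,0,-0.0008,0.0764,0,-0.07,-0.146,0,-0.0008,0.0764,0,-0.07,-0.146,0,-0.0008,0.0764,0,-0.07,-0.146,0,-0.0008,0.0764,0]'
python3 -m creep '[-0.07,-0.146,0,-0.0008,0.0764,0,-0.07,-0.146,0,-0.0008,0.0764,0,-0.07,-0.146,0,0,0,0,-0.07,-0.146,0,0,0,0,0,0,0,0,0,0,0,0,0,0,0,0]'
python3 - <<'E'
from h import *
go([.4576,-.281,.1085],rt(.01,np.radians(-40)))
s=cams.snapshot("side")
for n in("right_half_foot","right_half_grip","right_half","right_tray","right_tray_bare"): print(n,[world(s,d["location"]) for d in finder.place_of("side",n)[:3]])
E
```

```text
clock: 21.28
position: [0.5817, -0.0183, 0.2589]
tcp_rot: [[0.11, 0.961, 0.253], [0.994, -0.106, -0.027], [0.001, 0.254, -0.967]]
ft_force: [-0.1, -0.2, -2.3]
width: 0.0099
gripper_force: 25.0
clock: 21.95
position: [0.4994, -0.1947, 0.2597]
tcp_rot: [[-0.008, 0.894, -0.448], [1.0, 0.007, -0.004], [0.0, -0.448, -0.894]]
ft_force: [0.3, -0.6, -2.5]
width: 0.0097
gripper_force: 25.0
clock: 22.45
position: [0.457, -0.2818, 0.2583]
tcp_rot: [[-0.007, 0.765, -0.644], [1.0, 0.006, -0.004], [0.0, -0.644, -0.765]]
ft_force: [0.7, 0.6, -2.9]
width: 0.0097
gripper_force: 25.0
t 22.45 q [-0.3885  0.5704  1.3834 -0.2603  1.8398 -0.38  ] F [ 0.7067  0.6204 -2.9234] w 0.009656060254351291 24.977256717538694
pos [ 0.457  -0.2818  0.2583] shift sh [ 0.0041  0.0051 -0.9987] 0.14981438402155303
turn sh [-0.0002 -0.0013  0.0018] 0.20365283065069065
right_half_foot [array([ 0.411 , -0.2814,  0.1932]), array([ 0.4678, -0.2791,  0.0014])]
right_half_grip [array([ 0.4703, -0.2805,  0.2736]), array([ 0.7795,  0.1567, -0.0047])]
right_half [array([ 0.4369, -0.2789,  0.2385]), array([ 0.7837, -0.0581, -0.0033])]
right_tray []
right_tray_bare [array([ 0.4709, -0.2824,  0.0003]), array([0.4247, 0.3768, 0.0132])]
```

```bash
python3 -m creep '[0.001,0.001,-0.2,0,0,0,0.001,0.001,-0.2,0,0,0,0.001,0.001,-0.2,0,0,0,0.001,0.001,-0.2,0,0,0,0,0,-0.2,0,0,0,0,0,-0.15,0,0,0,0,0,-0.05,0,0,0,0,0,0,0,0,0]'
python3 -m creep '[0,0,-0.012,0,0,0,0,0,-0.012,0,0,0]'
python3 -m creep '[0,0,-0.012,0,0,0,0,0,-0.012,0,0,0]'
```

```text
clock: 23.42
position: [0.4574, -0.2799, 0.0778]
tcp_rot: [[-0.01, 0.764, -0.646], [1.0, 0.008, -0.006], [0.001, -0.646, -0.764]]
ft_force: [0.1, 1.1, -2.1]
width: 0.0098
gripper_force: 25.0
clock: 23.58
position: [0.4592, -0.2809, 0.0771]
tcp_rot: [[-0.009, 0.767, -0.642], [1.0, 0.006, -0.007], [-0.002, -0.642, -0.767]]
ft_force: [-0.6, -0.3, -1.4]
width: 0.0096
gripper_force: 25.0
clock: 23.75
position: [0.4589, -0.2809, 0.073]
tcp_rot: [[-0.009, 0.767, -0.642], [1.0, 0.006, -0.007], [-0.001, -0.642, -0.767]]
ft_force: [-0.1, -0.7, -3.1]
width: 0.0095
gripper_force: 25.0
```

Next I continue down to contact.

```bash
python3 -m creep '[0,0,-0.012,0,0,0,0,0,-0.006,0,0,0]'
python3 -m creep '[0,0,-0.008,0,0,0,0,0,-0.004,0,0,0]'
```

```text
clock: 23.92
position: [0.4583, -0.2807, 0.0695]
tcp_rot: [[-0.009, 0.766, -0.643], [1.0, 0.007, -0.006], [-0.001, -0.643, -0.766]]
ft_force: [0.4, 0.6, -3.2]
width: 0.0101
gripper_force: 25.0
clock: 24.08
position: [0.4582, -0.2806, 0.0674]
tcp_rot: [[-0.009, 0.765, -0.644], [1.0, 0.007, -0.006], [-0.0, -0.644, -0.765]]
ft_force: [0.7, 0.2, -0.9]
width: 0.0099
gripper_force: 25.0
```

```bash
python3 -m creep '[0,0,-0.007,0,0,0,0,0,0,0,0,0]'
```

```text
clock: 24.25
position: [0.4584, -0.2805, 0.067]
tcp_rot: [[-0.009, 0.765, -0.644], [1.0, 0.006, -0.006], [-0.001, -0.644, -0.765]]
ft_force: [2.8, 0.9, 3.5]
width: 0.01
gripper_force: 25.0
```

```bash
python3 -m creep '[-0.0125,0,0.006,0,0,0,-0.0125,0,0,0,0,0,-0.0125,0,0,0,0,0,-0.0125,0,0,0,0,0,-0.0125,0,0,0,0,0,-0.008,0,0,0,0,0]'
python3 -m creep '[0,0,-0.006,0,0,0,0,0,0,0,0,0]'
python3 - <<'E'
from h import *
s=cams.snapshot("side")
for n in("right_half_foot","right_half_grip"): print(n,[world(s,d["location"]) for d in finder.place_of("side",n)[:3]])
E
```

```text
clock: 24.75
position: [0.4476, -0.2806, 0.0674]
tcp_rot: [[-0.009, 0.766, -0.643], [1.0, 0.007, -0.006], [-0.0, -0.643, -0.766]]
ft_force: [4.7, 1.1, 2.8]
width: 0.0099
gripper_force: 25.0
clock: 24.92
position: [0.4479, -0.2806, 0.067]
tcp_rot: [[-0.009, 0.766, -0.643], [1.0, 0.006, -0.006], [-0.001, -0.643, -0.766]]
ft_force: [3.7, 1.0, 5.6]
width: 0.0097
gripper_force: 25.0
right_half_foot [array([ 0.4032, -0.2808,  0.0027])]
right_half_grip [array([ 0.4621, -0.2805,  0.0839]), array([0.3749, 0.3338, 0.0046])]
```

```bash
python3 -m creep '[0,0,0,0,0,0,0,0,0,0,0,0,0,0,0,0,0,0,0,0,0,0,0,0]' 0.5
python3 -m creep '[0,0,0,0,0,0,0,0,0,0,0,0,0,0,0,0,0,0,0,0,0,0,0,0]' -0.1
python3 - <<'E'
from h import *
s=cams.snapshot("side")
for n in("right_half_foot","right_half_grip","right_half"): print(n,[world(s,d["location"]) for d in finder.place_of("side",n)[:3]])
E
python3 -m creep '[0,0,0,0,0,0,0,0,0,0,0,0,0,0,0,0,0,0,0,0,0,0,0,0,0,0,0,0,0,0]' -0.8
python3 - <<'E'
from h import *
s=cams.snapshot("side");f=s["frame"][210:345,300:480,::-1];cv2.imwrite("pics/side7.png",cv2.resize(f,(800,600),interpolation=cv2.INTER_CUBIC))
for n in("right_half_foot","right_half_grip","right_half"): print(n,[world(s,d["location"]) for d in finder.place_of("side",n)[:3]])
E
```

```text
clock: 25.4
position: [0.4474, -0.2806, 0.0662]
tcp_rot: [[-0.009, 0.765, -0.644], [1.0, 0.007, -0.006], [-0.0, -0.644, -0.765]]
ft_force: [-0.2, 0.4, 0.9]
width: 0.0229
gripper_force: 0.4
clock: 25.73
position: [0.4475, -0.2806, 0.0663]
tcp_rot: [[-0.009, 0.765, -0.644], [1.0, 0.007, -0.006], [-0.0, -0.644, -0.765]]
ft_force: [1.9, -0.2, -2.1]
width: 0.0475
gripper_force: 0.2
right_half_foot [array([ 0.4029, -0.2779,  0.0018]), array([ 0.5119,  0.301 , -0.0026])]
right_half_grip [array([ 0.474 , -0.2784,  0.069 ])]
right_half [array([ 0.4356, -0.2785,  0.0375]), array([ 0.4031, -0.2772,  0.0017]), array([0.4226, 0.3254, 0.0093])]
clock: 26.35
position: [0.4476, -0.2806, 0.0664]
tcp_rot: [[-0.009, 0.765, -0.644], [1.0, 0.007, -0.006], [-0.0, -0.644, -0.765]]
ft_force: [-0.0, -0.6, -1.4]
width: 0.0812
gripper_force: 0.4
right_half_foot [array([ 0.4037, -0.2789,  0.0026])]
right_half_grip [array([ 0.485 , -0.2784,  0.0554]), array([ 0.6157, -0.2797,  0.0081])]
right_half [array([ 0.4432, -0.2781,  0.0371]), array([0.4429, 0.3145, 0.0063])]
```

```bash
python3 -m creep '[0.0066,0,-0.0167,0,0,0,0.0066,0,-0.0167,0,0,0,0.0066,0,-0.0167,0,0,0,0.0066,0,-0.0167,0,0,0,0.0066,0,-0.0167,0,0,0,0.0066,0,-0.0167,0,0,0,0.0066,0,-0.0167,0,0,0,0.0066,0,-0.0167,0,0,0]'
python3 -m creep '[0.004,0,-0.0133,0,0,0,0.004,0,-0.0133,0,0,0,0.0053,0,-0.0067,0,0,0,0.0053,0,-0.0067,0,0,0,0,0,0,0,0,0]'
python3 - <<'E'
from h import *
s=cams.snapshot("side")
for n in("right_half_foot","right_half_grip","right_half"): print(n,[world(s,d["location"]) for d in finder.place_of("side",n)[:3]])
E
```

```text
clock: 27.22
position: [0.4554, -0.2806, 0.046]
tcp_rot: [[-0.009, 0.765, -0.644], [1.0, 0.007, -0.006], [-0.0, -0.644, -0.765]]
ft_force: [-1.2, 0.5, -1.3]
width: 0.0825
gripper_force: 0.4
clock: 27.63
position: [0.4584, -0.2806, 0.0402]
tcp_rot: [[-0.009, 0.765, -0.644], [1.0, 0.007, -0.006], [-0.0, -0.644, -0.765]]
ft_force: [0.5, 0.2, -1.5]
width: 0.0826
gripper_force: 0.5
right_half_foot [array([ 0.402 , -0.2812,  0.0033])]
right_half_grip [array([ 0.4955, -0.2781,  0.0248])]
right_half [array([ 0.4483, -0.2768,  0.0193])]
```

View pics/side7.png

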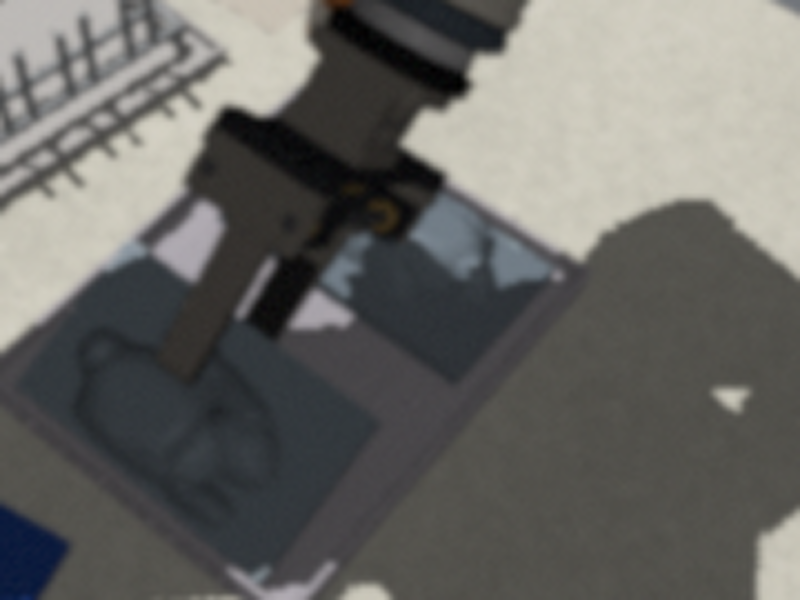

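The crop shows the right half resting on the lower finger (270,320), feet towards the near wall and bulge up. Its ears centre is now at about z 25 mm. I finish the lowering and pull out.

```bash
python3 -m creep '[0.0053,0,-0.0067,0,0,0,0.0053,0,-0.0067,0,0,0,0.0053,0,-0.0067,0,0,0,0.0053,0,-0.0067,0,0,0,0,0,0,0,0,0]'
python3 -m creep '[0.0066,0,0,0,0,0,0.0066,0,0,0,0,0,0.0066,0,0,0,0,0,0.0066,0,0,0,0,0,0.0066,0,0,0,0,0,0.0066,0,0,0,0,0,0.0066,0,0,0,0,0,0.0066,0,0,0,0,0]'
python3 -m creep '[0.0066,0,0,0,0,0,0.0066,0,0,0,0,0,0.0066,0,0,0,0,0,0.0066,0,0,0,0,0,0.0066,0,0,0,0,0,0.0066,0,0,0,0,0]'
python3 - <<'E'
from h import *
s=cams.snapshot("side")
for n in("right_half_foot","right_half_grip","right_half"): print(n,[world(s,d["location"]) for d in finder.place_of("side",n)[:3]])
E
```

```text
clock: 28.25
position: [0.4616, -0.2806, 0.0361]
tcp_rot: [[-0.009, 0.765, -0.644], [1.0, 0.007, -0.006], [-0.0, -0.644, -0.765]]
ft_force: [0.2, 0.2, -1.0]
width: 0.0825
gripper_force: 0.6
clock: 28.92
position: [0.4695, -0.2806, 0.0364]
tcp_rot: [[-0.009, 0.765, -0.644], [1.0, 0.007, -0.006], [-0.0, -0.644, -0.765]]
ft_force: [0.1, -0.2, 0.0]
width: 0.0829
gripper_force: 0.0
clock: 29.42
position: [0.4755, -0.2806, 0.0364]
tcp_rot: [[-0.009, 0.765, -0.644], [1.0, 0.007, -0.006], [-0.0, -0.644, -0.765]]
ft_force: [-0.0, -0.1, -0.6]
width: 0.0825
gripper_force: 0.0
right_half_foot [array([ 0.4027, -0.2808,  0.0012])]
right_half_grip [array([ 0.4983, -0.2799,  0.009 ]), array([0.582 , 0.2828, 0.005 ]), array([ 0.4527, -0.2779,  0.0105])]
right_half [array([0.3791, 0.3325, 0.0062]), array([ 0.4501, -0.2774,  0.0106])]
```

```bash
python3 -m creep '[0,0,0.1,0,0,0,0,0,0.25,0,0,0,0,0,0.25,0,0,0,0,0,0.25,0,0,0,0,0,0.25,0,0,0,0,0,0.25,0,0,0,0,0,0,0,0,0,0,0,0,0,0,0]'
python3 - <<'E'
from h import *
for c in("side","top"):
    s=cams.snapshot(c)
    for n in("left_half","left_half_grip","left_half_foot","right_half","right_half_grip","right_half_foot","left_sample","right_sample"): print(c,n,[world(s,d["location"]) for d in finder.place_of(c,n)[:2]])
E
```

```text
clock: 30.28
position: [0.4763, -0.281, 0.242]
tcp_rot: [[-0.009, 0.769, -0.64], [1.0, 0.005, -0.008], [-0.003, -0.64, -0.769]]
ft_force: [-0.7, 0.0, -0.2]
width: 0.0827
gripper_force: 0.0
side left_half [array([0.4231, 0.3246, 0.0074]), array([ 0.2608, -0.2464,  0.0015])]
side left_half_grip [array([ 0.2738, -0.2957,  0.001 ]), array([0.4733, 0.3154, 0.0095])]
side left_half_foot [array([0.379 , 0.3356, 0.0045]), array([ 0.2512, -0.1993, -0.0005])]
side right_half []
side right_half_grip [array([ 0.5009, -0.2778,  0.0054]), array([ 0.5077,  0.302 , -0.0033])]
side right_half_foot [array([ 0.4018, -0.2784,  0.0017]), array([0.4722, 0.3123, 0.0088])]
side left_sample [array([0.5827, 0.286 , 0.0064])]
side right_sample [array([ 0.6185, -0.2804,  0.0067])]
top left_half [array([0.4254, 0.3252, 0.0067])]
top left_half_grip [array([0.4769, 0.3148, 0.0095])]
top left_half_foot [array([0.382 , 0.3367, 0.0044])]
top right_half []
top right_half_grip [array([0.3784, 0.3339, 0.0048])]
top right_half_foot [array([ 0.5121,  0.3058, -0.0041])]
top left_sample [array([0.5801, 0.2815, 0.008 ])]
top right_sample [array([ 0.5094,  0.3064, -0.0066])]
```

Both halves lie flat on the floor, at heights consistent with rim centre z of about 9 mm. The samples have not moved, so I hand in.

```bash
python3 -c "
from rig import job
print(job.sign_off())"
```

```text
the job is handed in; nothing more can be done
None
```

Each half now lies flat, hollow side down, in the tray for its own hand, let down on the lower finger with only a few degrees of free drop at the end. The samples did not move, I did not re-measure the hearts, jar and carton, and the job was handed in at about 31 s with no verdict returned.

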